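# Shut down and strip the lounge's electric log fire for cleaning

### The job

Get the electric fire ready for cleaning: switch its flame and heater toggles off first (the heater may be off already), then turn its main isolator off, and only after that touch the fire itself. Lift the front grille up off its lugs and stand it upright on the felt mat, and lay every log that is in the basket flat in the grey tray. Leave the kindling bucket and the remote control where they are.

Things in the scene. Friction and masses are not known exactly. Their poses are not given: they have to be found in the camera images.
- basket: Electric log basket of black iron, fixed: 230 mm deep (own x), 360 mm wide (own y). Origin: centre of its underside; own z up; front at own -x. The two ends (own y -176 and +176 mm) have bars up to 125 mm above the hearth with corner knobs up to 146 mm. Two lugs for the fret stand out in front, tops 102 mm above the hearth, at own x -148, y -80 to -130 and +80 to +130 mm.
- basket_bed (a point): Centre of the basket's flat fuel bed, on its upper face, 80 mm above the hearth; axes as the basket's. The logs lie on this bed. Along front and back (own x -110 and +110 mm) runs a lip 8 mm thick and along the middle (own x 0) a fire bar 14 mm thick, all standing 14 mm above the bed: they keep the two rows of logs apart, and the upper part of a log is free to grip.
- fret: The basket's front grille (fret), black iron, 300 mm long (own y), 85 mm high, 0.4 to 0.65 kg. Origin: centre of the grille's underside; own z up, own x from its face to its back. Hung, the origin is 164 mm before the basket's centre and 30 mm above the hearth. Its foot reaches own x -18 mm and its end plates (55 mm high) own x +50 mm, so it stands by itself on a flat place.
- fret_rail (a point): Middle of the fret's top rail, 78 mm above its underside: the place to grip, across own x. The rail is 12 mm thick and 14 mm high; behind it 40 mm are clear. Two hooks (own y -92 and +92 mm) reach 34 mm back over the lugs, their lips 18 mm deep with 6 mm of play before and behind: raise the fret straight up 25 mm or more to free it.
- tray: Grey shallow plastic tray, fixed: outside 230 mm (own x) by 300 mm (own y), walls 6 mm thick and 35 mm high, floor 6 mm thick. Origin: centre of its underside on the hearth.
- mat: Grey felt mat, fixed flat on the hearth between basket and control box: 130 mm (own x) by 340 mm (own y), 4 mm thick. Origin: centre of its underside.
- control: Control box of the fire, fixed: grey, 250 mm (own x) by 130 mm (own y), 60 mm high. Origin: centre of its underside; own z up. On its top, towards own -x (the robot), two toggle switches side by side; towards own +x the rotary main isolator.
- isolator (a joint): Rotary main isolator (rad): 0 = on (as at the start), 1.571 = off. It turns about the vertical; the angle grows anticlockwise seen from above, so off is a quarter turn anticlockwise. Snap action: past half way (0.785) it springs to the nearer end by itself and stays there; about 0.15 N m is needed to leave an end.
- isolator_grip (a point): Point on the isolator's axis, 90 mm above the hearth, in the middle of its handle: a black bar 64 mm long and 16 mm thick, from 74 to 104 mm above the hearth, on a disc 60 mm across. The point turns with the handle, its own x along the bar. On: bar along the box's own x. Off: bar along the box's own y.
- flame_switch (a joint): Flame effect toggle (rad, 0 = upright): -0.4 = off, leaning to the box's own -x (towards the robot); +0.4 = on, leaning to own +x. Snap action: pushed past upright it springs over and stays (3 to 4 N at its tip moves it). It is on at the start.
- flame_switch_pivot (a point): Pivot of the flame effect toggle, fixed on the control box at own x -70, y +30 mm, 62 mm above the hearth; axes as the box's. The toggle is a bat lever 52 mm long and 13 mm thick with a black tip, swinging in the plane of the box's own x and z. The two toggles stand 60 mm apart.
- heat_switch (a joint): Heater toggle (rad, 0 = upright): -0.4 = off, leaning to the box's own -x (towards the robot); +0.4 = on, leaning to own +x. Snap action: pushed past upright it springs over and stays (3 to 4 N at its tip moves it). It may be on or already off at the start.
- heat_switch_pivot (a point): Pivot of the heater toggle, fixed on the control box at own x -70, y -30 mm, 62 mm above the hearth; axes as the box's. The toggle is a bat lever 52 mm long and 13 mm thick with a black tip, swinging in the plane of the box's own x and z. The two toggles stand 60 mm apart.
- log1: Ceramic log, dark bark with pale ends, 135 mm long (own y), 48 mm across, octagonal (any two opposite flats), 0.2 to 0.42 kg. Origin: centre of its underside as it lies at the start (the log's axis is 24 mm above it along own z). At the start its length is roughly along the basket's own y. Absent in some starts (then None).
- log2: Ceramic log, dark bark with pale ends, 125 mm long (own y), 44 mm across, octagonal (any two opposite flats), 0.2 to 0.42 kg. Origin: centre of its underside as it lies at the start (the log's axis is 22 mm above it along own z). At the start its length is roughly along the basket's own y. Absent in some starts (then None).
- log3: Ceramic log, dark bark with pale ends, 130 mm long (own y), 50 mm across, octagonal (any two opposite flats), 0.2 to 0.42 kg. Origin: centre of its underside as it lies at the start (the log's axis is 25 mm above it along own z). At the start its length is roughly along the basket's own y. Absent in some starts (then None).
- log4: Ceramic log, dark bark with pale ends, 115 mm long (own y), 46 mm across, octagonal (any two opposite flats), 0.2 to 0.42 kg. Origin: centre of its underside as it lies at the start (the log's axis is 23 mm above it along own z). At the start its length is roughly along the basket's own y. Absent in some starts (then None).
- bucket: Bystander: dark steel kindling bucket with pine cones, 124 mm across, 120 mm high (bail to 168 mm). Origin: centre of underside. Leave alone.
- remote: Bystander: black television remote control, 46 by 155 by 20 mm. Origin: centre of underside. Leave alone.
There are look-alikes about, which are no part of the job. Leave any blue or purple look-alike of the log1 alone.

How it is judged:
By the outcome, as a careful person would: the job done as asked, in the order asked, and still so for the second after the job is handed in, with the robot touching nothing.
Of log1, log2, log3, log4 only 3 to 4 are there at a start; the rules pass over those that are not, and their reading is None.
At some moment in a run one of log1, log2, log3, log4 may be knocked a few centimetres aside while the robot is not near it.
Once in a run the grip may slacken for a moment while it holds something.
It also fails if it takes over 208 s, if anything falls off the work surface, if the arm or the gripper's body presses on something with over 40 N, if the wrist force passes 120 N, or if a joint passes its speed limit or range.

### The arm

A 6-joint arm with a two-finger parallel gripper is mounted at the origin on the work surface. World frame = base frame: x ahead of the robot, y to its left, z up, the work surface at z = 0. Lengths are in m, angles in rad, forces in N, time in s.
With the tool pointing down it reaches from about 0.35 to 0.775 m from the base axis. Payload 7.3 kg.
Tool frame: the origin (TCP) lies at the very end of the fingers, on their centre line; the grasp point (between the pads) lies 19 mm behind it; z points along the fingers, y is the line along which they close (so a half turn about z gives the same grasp; the last joint's range is limited). The gripper opens to 92 mm and grips with 3 to 60 N. Pads are 19 mm wide; open, the fingers measure 130 mm over their backs; the gripper's body (75 mm by 190 mm) begins 47 mm behind the grasp point.
Start: joints at [1.193, 0.342, 1.524, -0, 1.275, -0.146], TCP at [0.121, 0.511, 0.227] pointing down, gripper open.
Joint ranges: [-2.53, 2.53], [-0.77, 2.02], [0.04, 2.7], [-1, 4.14], [0.28, 2.66], [-3.11, 3.11]. Speed limits (rad/s): [2.57, 2.57, 3.14, 3.14, 3.14, 3.14].

### API

Orientations are given as [roll, pitch, yaw] about the fixed x, y, z axes, in that order (R = Rz(yaw) Ry(pitch) Rx(roll)).
In Python, from cell import telemetry, eyes, job gives the robot as it stands.
- The arm moves only by the tool apply_moves, never from a script. Its arguments are lists of equal length, an entry for each row: "delta_pos": the shift along the world's x, y, z each as a share of 0.4 m, from -1 to 1, a list of three; "dr": the turn, a rotation vector about the world's x, y, z each as a share of 0.5 rad, from -1 to 1, a list of three; "jaw": the opening, from 0 (shut) to 1 (fully open). A call has 1 to 8 rows; each row is the pose to reach, as a shift and turn from the pose commanded when the call began; what a row does not reach only later rows make up. A row lasts 1/12 s, in which the tool goes at most 41.7 mm and 7.16 degrees, less where a joint would pass 70% of its speed; a pose out of reach is approached as far as the arm can. A call with a number of a shift or a turn outside -1 to 1 is refused whole. A call with a gripper value outside its range is refused whole. The fingers move at their own pace and stop on an object; "force" is the grip in N (left out, the last holds). Time passes only in rows, so rows that repeat a pose let the fingers close. It gives the time, the measured TCP pose, the force, the opening and the grip force at its end, in the units of the state.
- telemetry.observe(): the state, without advancing time (a new reading comes with each control period).
- eyes.read_camera(name): name is "scene" or "top"; returns the picture (400x640x3 uint8, red, green, blue); there is no depth.
- eyes.camera_model(name): a dict with "vertical_fov" (degrees; the focal length in pixels is half the picture's height over the tangent of half this angle, whatever the lens; pixels are square), "cx", "cy" (the principal point, pixels), "rvec" (rotation vector, rad) and "tvec" (3), from world to camera coordinates, as OpenCV has them. Camera axes: x right, y down, z forward; pixel columns grow to the right and rows downward; lengths in m; the calibration is good to about 2 mm. A picture is of the moment at which its call begins. camera_model takes no time and is no camera call.
- job.hand_in(): hands the job in; it is judged then, once.
The state is a dict: "time": time; "qpos": joint angles; "qvel": joint speeds; "joint_efforts": joint torques, N m; "tool_pos": TCP position; "tool_rot": TCP orientation; "contact_force": force on the tool from outside, world axes, zero at the start; "torque": the same for the moment, N m; "opening": finger opening in m; "grip_force": force on a finger pad.
Only numpy, scipy, OpenCV 4.12 (cv2) and the standard library are available. Lean on these libraries where they do the work, as an engineer would, in place of code of your own. Each camera call takes 0.05 s, during which the arm holds its last target. There are 200 camera calls.

## Working session

There is one attempt and no reset: what is moved stays moved. The work goes in short steps, Python scripts to look and compute and a tool call to move; the robot and the scene stay as the last step left them, time stands still between calls to the robot, and variables do not carry over. Pictures are saved under pics/ and viewed, at most 14 in all, crops included, and the job is handed in when it is done.

Besides the shell and the picture viewer there is one more tool, called after "Emit:" as name(argument=value, ...) on one line, values as JSON. apply_moves: Moves the arm, as the interface text tells. Its arguments: {"type":"object","properties":{"delta_pos":{"type":"array"},"dr":{"type":"array"},"jaw":{"type":"array"},"force":{"type":"number"}},"required":["delta_pos","dr","jaw"]}

```bash
ls; mkdir -p pics
python3 - <<'E'
from cell import telemetry, eyes, job
import cv2
for n in("scene","top"):
    im=eyes.read_camera(n); cv2.imwrite(f"pics/{n}0.png",im[:,:,::-1]); print(n,eyes.camera_model(n))
print(telemetry.observe())
E
```

```text
pics
scene {'vertical_fov': 49.03840429026281, 'cx': 317.7317401614985, 'cy': 198.41019306300444, 'rvec': array([ 1.65982802,  1.69152625, -0.84256953]), 'tvec': array([-0.04925437, -0.20070776,  1.87836262])}
top {'vertical_fov': 48.142948796655844, 'cx': 323.3162238209076, 'cy': 198.90682990380736, 'rvec': array([ 2.18680781, -2.14422905,  0.15897852]), 'tvec': array([0.0382906 , 0.49285389, 1.29922636])}
{'time': 0.1, 'qpos': array([ 1.19300941e+00,  3.42639451e-01,  1.52490300e+00,  1.95888640e-05,
        1.27538926e+00, -1.46010591e-01]), 'qvel': array([-0.00186054, -0.00176616, -0.00340675,  0.00083446, -0.00050073,
       -0.00153576]), 'joint_efforts': array([ 2.71480283e-03, -4.32004881e+01, -2.44694602e+01,  7.20136170e-02,
        5.25410031e-02, -3.36990263e-05]), 'tool_pos': array([0.1204432 , 0.5106373 , 0.22612797]), 'tool_rot': array([-3.14027057e+00, -2.13356542e-04,  2.90981047e+00]), 'contact_force': array([ 0.11462783, -0.23997426, -0.08354249]), 'torque': array([ 0.00485468, -0.00563821,  0.03367586]), 'grip_force': 0.0, 'opening': 0.09200490479074637}
```

View pics/scene0.png

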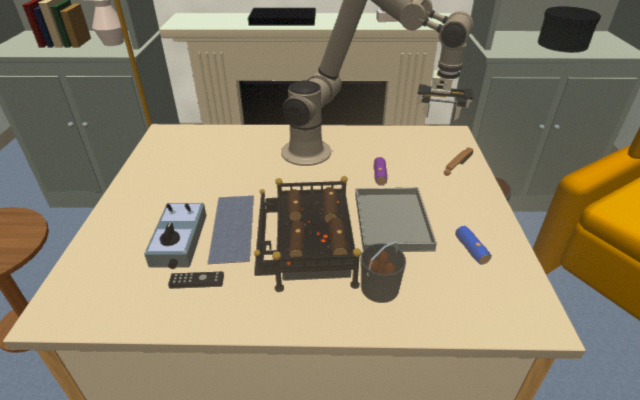

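View pics/top0.png

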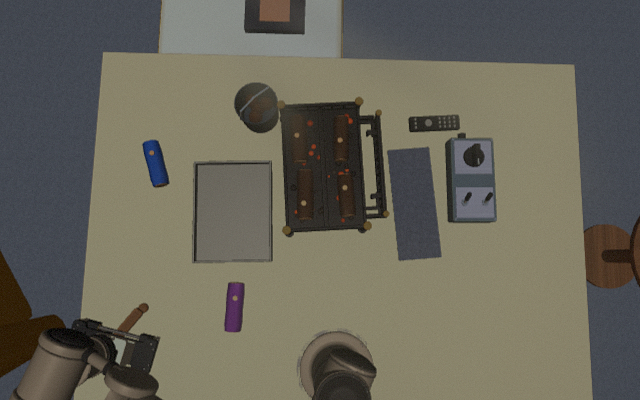

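The scene view shows the basket in the middle, its fret on the side nearest the mat, at about (262,230). The tray is at (395,218), mat (232,228), control box (177,235), bucket (382,272) and remote (197,280).

In the top view, candidates for the logs are:
- Four brown logs in the basket at (301,143), (341,137), (304,194) and (346,194).
- Blue look-alike at (155,163).
- Purple look-alike at (234,306).
- Brown stick at (133,318).

The four in the basket are the ones I want. A close crop will check that.

```bash
cat > h.py <<'E'
import numpy as np, cv2
from cell import telemetry, eyes, job
def cam(n):
    m=eyes.camera_model(n); f=200/np.tan(np.radians(m["vertical_fov"])/2)
    return np.array([[f,0,m["cx"]],[0,f,m["cy"]],[0,0,1]]),cv2.Rodrigues(m["rvec"])[0],np.array(m["tvec"])
def pt(n,uv,z):
    K,R,t=cam(n); d=R.T@np.linalg.inv(K)@np.array([*uv,1.]); c=-R.T@t
    return c+d*(z-c[2])/d[2]
def px(n,P):
    K,R,t=cam(n); q=K@(R@np.array(P,float)+t); return q[:2]/q[2]
def grab(n,f=None):
    im=eyes.read_camera(n)
    if f: cv2.imwrite(f,im[:,:,::-1])
    return im
def crop(f,o,x0,y0,x1,y1,s):
    im=cv2.imread(f)[y0:y1,x0:x1]; cv2.imwrite(o,cv2.resize(im,None,fx=s,fy=s,interpolation=cv2.INTER_CUBIC))
E
python3 - <<'E'
from h import *
im=cv2.imread("pics/top0.png")
a=cv2.resize(im[85:245,270:400],None,fx=3.5,fy=3.5,interpolation=2)
a=cv2.convertScaleAbs(a,alpha=2.0)
b=cv2.resize(im[125:265,385:500],None,fx=3,fy=3,interpolation=2)
o=np.zeros((600,800,3),np.uint8); o[:a.shape[0],:a.shape[1]]=a; o[:b.shape[0],455:455+b.shape[1]]=b
cv2.imwrite("pics/c1.png",o)
for n in("top","scene"):
    K,R,t=cam(n); print(n,-R.T@t,K[0,0])
hsv=cv2.cvtColor(im,cv2.COLOR_BGR2HSV)
for uv in [(230,212),(415,204),(471,180),(140,150),(329,165)]: print(uv,hsv[uv[1],uv[0]],im[uv[1],uv[0]])
E
```

```text
top [0.32432205 0.07336018 1.3497384 ] 447.7034637470095
scene [1.61295247 0.09029702 0.98040118] 438.47046732151955
(230, 212) [ 19  33 108] [ 94 103 108]
(415, 204) [113  40  77] [77 68 65]
(471, 180) [106  39  86] [86 79 73]
(140, 150) [ 24  56 141] [110 135 141]
(329, 165) [10 19 41] [38 39 41]
```

View pics/c1.png

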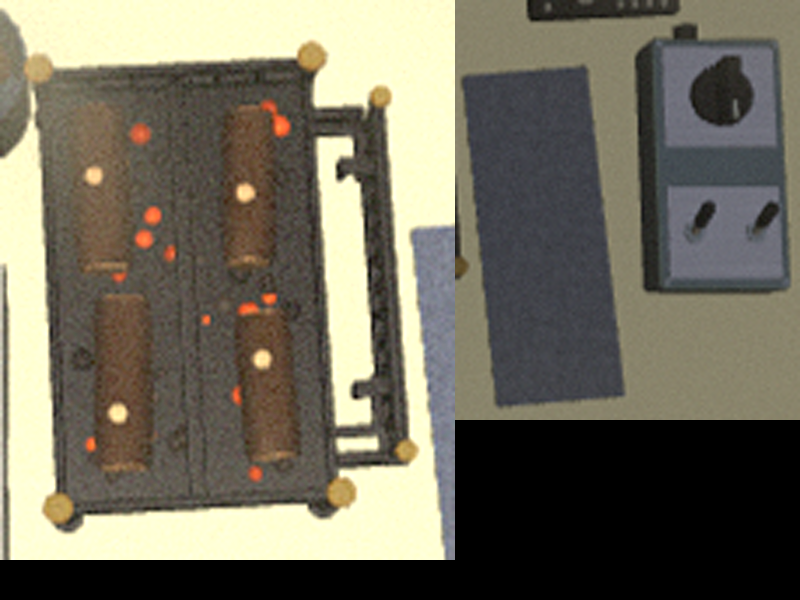

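The crop shows four brown logs in the basket: back row at crop (100,187) and (125,382), front row at (248,187) and (268,385). The fret is at x≈385. Both toggles seem to lean away from the robot (on), and the isolator bar lies along box x. Measuring now.

```bash
cat > m.py <<'E'
from h import *
def crops(c): return (c[0]/3.5+270-.36,c[1]/3.5+85-.36)
def cropb(c): return ((c[0]-455)/3+385-.33,c[1]/3+125-.33)
def comps(mask,amin):
    cs,_=cv2.findContours(mask.astype(np.uint8),0,2); return [c for c in cs if cv2.contourArea(c)>=amin]
def plane_rect(n,c,z):
    p=np.array([pt(n,q[0],z)[:2]*1000 for q in c],np.float32); return cv2.minAreaRect(p)
E
python3 - <<'E'
from m import *
P=lambda c,z,f: np.round(pt("top",f(c),z)*1000,1)
print("basket knobs",[P(c,.138,crops) for c in[(39,68),(312,57),(341,492),(59,508)]])
print("fret knobs",[P(c,.115,crops) for c in[(380,97),(406,450)]])
print("box top corners",[P(c,.06,cropb) for c in[(655,41),(778,41),(788,288),(662,290)]])
im=cv2.imread("pics/top0.png"); hsv=cv2.cvtColor(im,cv2.COLOR_BGR2HSV)
H,S,V=[hsv[...,i].astype(int) for i in range(3)]
m=((H>100)&(H<125)&(S>20)&(V>50)&(V<110)).astype(np.uint8); m[:,:385]=0; m[:,500:]=0
for c in comps(m,300): print("bluegrey",cv2.boundingRect(c),plane_rect("top",c,.004),plane_rect("top",c,.06))
m=((H>5)&(H<18)&(S>80)&(V>25)&(V<150)).astype(np.uint8); m[:,:283]=0;m[:,370:]=0;m[:100]=0;m[240:]=0
m=cv2.morphologyEx(m,cv2.MORPH_OPEN,np.ones((3,3)))
for c in comps(m,150): print("log",cv2.boundingRect(c),cv2.minAreaRect(c),plane_rect("top",c,.12))
# tray
m=cv2.inRange(hsv,(12,15,85),(28,45,125)); m[:,:185]=0;m[:,280:]=0
for c in comps(m,1000): print("tray",cv2.boundingRect(c),plane_rect("top",c,.006),plane_rect("top",c,.035))
E
```

```text
basket knobs [array([743.3, 174. , 138. ]), array([758.1, -44.6, 138. ]), array([408.9, -70. , 138. ]), array([392.2, 147.9, 138. ])]
fret knobs [array([ 733.9, -102.7,  115. ]), array([ 444.9, -124.3,  115. ])]
box top corners [array([ 677.8, -328.9,   60. ]), array([ 680.8, -451.8,   60. ]), array([ 435. , -454.3,   60. ]), array([ 430.6, -331.3,   60. ])]
bluegrey (452, 151, 43, 65) ((555.5670166015625, -411.5765380859375), (198.589599609375, 126.21730041503906), 1.6629340648651123) ((545.9442749023438, -391.39691162109375), (190.3257293701172, 120.9650650024414), 1.6629360914230347)
bluegrey (388, 148, 53, 112) ((490.02423095703125, -226.92593383789062), (334.75384521484375, 125.8434066772461), 5.927024841308594) ((483.12890625, -214.4301300048828), (320.8238220214844, 120.60670471191406), 5.927026271820068)
bluegrey (385, 0, 115, 62) ((1052.1763916015625, -324.815185546875), (209.34793090820312, 370.564208984375), 0.053055912256240845) ((1021.8883056640625, -308.2460021972656), (200.63638305664062, 355.1439514160156), 0.05305321887135506)
log (294, 202, 18, 18) ((302.5, 210.5), 
[... 326 characters left out ...]
 3.7379679679870605)
log (298, 169, 15, 32) ((304.6546325683594, 184.40774536132812), (13.732845306396484, 31.111135482788086), 2.862405300140381) ((520.34912109375, 102.29497528076172), (38.17697525024414, 87.4770278930664), 88.41094970703125)
log (334, 113, 19, 49) ((342.8426513671875, 136.93370056152344), (17.186260223388672, 48.1614875793457), 2.290609836578369) ((658.5609741210938, -2.2996978759765625), (48.73124694824219, 139.5606231689453), 88.63912963867188)
tray (195, 164, 76, 99) ((448.70623779296875, 317.59527587890625), (295.1796569824219, 221.08285522460938), 1.904283881187439) ((446.0218505859375, 312.3243103027344), (288.80914306640625, 216.31150817871094), 1.9042874574661255)
```

Run:
```python
from m import *
c=np.array([556,-391.6])/1000; a=.01; ax=np.array([np.cos(a),np.sin(a)]); ay=np.array([-ax[1],ax[0]])
for nm,oy in(("flame",.03),("heat",-.03)):
    p=c-.07*ax+oy*ay
    print(nm,p)
    for q in(.4,-.4):
        T=[*(p+ax*.052*np.sin(q)),.062+.052*np.cos(q)]
        for n in("top","scene"): print(q,n,px(n,T).round(1),"pivot",px(n,[*p,.062]).round(1))
print("crop obs tips",cropb((709,205)),cropb((772,207)),"roots",cropb((694,235)),cropb((755,235)))
print("isol bar ends", [np.round(pt("top",cropb(q),.104)*1000) for q in((733,58),(737,120))],"disc",pt("top",cropb((721,92)),.07))
for nm,q in dict(A=[(75,103),(120,105),(128,262),(83,264)],B=[(232,107),(275,106),(268,258),(226,258)],C=[(105,295),(148,296),(150,463),(98,463)],D=[(238,314),(288,312),(298,452),(250,457)]).items():
    w=np.array([pt("top",crops(p),.116)*1000 for p in q])[:,:2]
    m=w.mean(0); v=(w[0]+w[1]-w[2]-w[3])/2; s=(w[0]+w[3]-w[1]-w[2])/2
    print(nm,m.round(),"len",np.hypot(*v).round(),"wid",np.hypot(*s).round(),"axis deg",np.degrees(np.arctan2(v[1],v[0])).round(1))
crop("pics/scene0.png","pics/c2.png",140,190,270,300,6)
```

```text
flame [ 0.4857035  -0.36230149]
0.4 top [469.6 193.5] pivot [464.1 202.6]
0.4 scene [186.9 203.3] pivot [191.1 210.9]
-0.4 top [470.  207.8] pivot [464.1 202.6]
-0.4 scene [189.9 195.8] pivot [191.1 210.9]
heat [ 0.48630349 -0.42229849]
0.4 top [490.7 193.7] pivot [484.5 202.9]
0.4 scene [168.4 203.3] pivot [173.2 210.9]
-0.4 top [491.2 208. ] pivot [484.5 202.9]
-0.4 scene [171.9 195.8] pivot [173.2 210.9]
crop obs tips (469.3366666666667, 193.0033333333333) (490.3366666666667, 193.67) roots (464.3366666666667, 203.0033333333333) (484.67, 203.0033333333333)
isol bar ends [array([ 651., -390.,  104.]), array([ 591., -392.,  104.])] disc [ 0.62536896 -0.3899223   0.07      ]
A [656. 123.] len 132.0 wid 36.0 axis deg 4.3
B [660.   2.] len 126.0 wid 34.0 axis deg -1.6
C [497. 100.] len 134.0 wid 38.0 axis deg 0.5
D [496. -14.] len 114.0 wid 39.0 axis deg 5.1
```

View pics/c2.png

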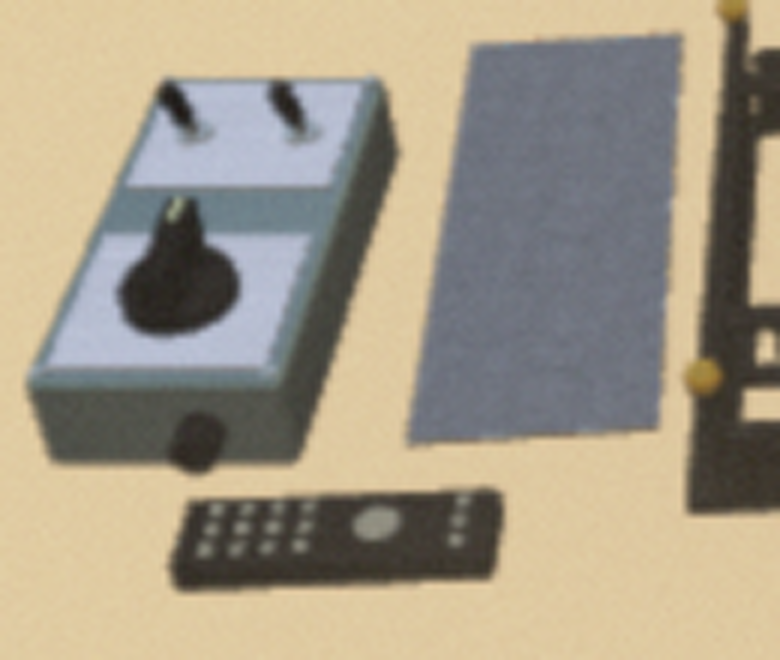

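The scene crop agrees with the top view: both toggles are on, leaning away from the robot, with tips at (275,92) and (165,92) of the crop. The isolator bar lies along box x. First I turn the tool to yaw ≈ 0 while travelling over to the box.

Emit:
apply_moves(delta_pos=[[0.65, -0.4, 0], [0.65, -0.4, 0], [0.65, -0.4, 0], [0.65, -0.4, 0], [0.65, -0.4, 0], [0.65, -0.4, 0], [0.65, -0.4, 0], [0.65, -0.4, 0]], dr=[[0, 0, -1], [0, 0, -1], [0, 0, -1], [0, 0, -1], [0, 0, -1], [0, 0, -1], [0, 0, -1], [0, 0, -1]], jaw=[0.45, 0.45, 0.45, 0.45, 0.45, 0.45, 0.45, 0.45])

```text
time: 0.77
tool_pos: [0.3846, 0.348, 0.2263]
tool_rot: [-3.142, 0.002, 2.406]
contact_force: [0.4, -0.4, 1.2]
opening: 0.0443
grip_force: 0.0
```

Emit:
apply_moves(delta_pos=[[0.2, -0.75, 0], [0.2, -0.75, 0], [0.2, -0.75, 0], [0.2, -0.75, 0], [0.2, -0.75, 0], [0.2, -0.75, 0], [0.2, -0.75, 0], [0.2, -0.75, 0]], dr=[[0, 0, -1], [0, 0, -1], [0, 0, -1], [0, 0, -1], [0, 0, -1], [0, 0, -1], [0, 0, -1], [0, 0, -1]], jaw=[0.45, 0.45, 0.45, 0.45, 0.45, 0.45, 0.45, 0.45])

```text
time: 1.43
tool_pos: [0.4612, 0.0473, 0.2266]
tool_rot: [-3.141, 0.001, 1.907]
contact_force: [-0.1, 1.6, 0.5]
opening: 0.0411
grip_force: 0.0
```

Emit:
apply_moves(delta_pos=[[0.1, -0.75, 0], [0.1, -0.75, 0], [0.1, -0.75, 0], [0.1, -0.75, 0], [0.1, -0.75, 0], [0.1, -0.75, 0], [0.1, -0.75, 0], [0.1, -0.75, 0]], dr=[[0, 0, -1], [0, 0, -1], [0, 0, -1], [0, 0, -1], [0, 0, -1], [0, 0, -1], [0, 0, -1], [0, 0, -1]], jaw=[0.45, 0.45, 0.45, 0.45, 0.45, 0.45, 0.45, 0.45])

```text
time: 2.1
tool_pos: [0.5006, -0.2542, 0.226]
tool_rot: [3.141, 0.002, 1.406]
contact_force: [-1.0, 0.6, -0.3]
opening: 0.0413
grip_force: 0.0
```

Emit:
apply_moves(delta_pos=[[0.083, -0.345, 0], [0.083, -0.345, 0], [0.083, -0.345, 0], [0.083, -0.345, 0], [0.083, -0.345, 0]], dr=[[0, 0, -1], [0, 0, -1], [0, 0, -1], [0, 0, -1], [0, 0, -1]], jaw=[0.45, 0.45, 0.45, 0.45, 0.45])

```text
time: 2.52
tool_pos: [0.5337, -0.3902, 0.2249]
tool_rot: [-3.141, 0.0, 0.901]
contact_force: [-0.5, 0.4, 0.4]
opening: 0.0415
grip_force: 0.0
```

Emit:
apply_moves(delta_pos=[[0, 0, 0], [0, 0, 0], [0, 0, 0], [0, 0, 0], [0, 0, 0]], dr=[[0, 0, -1], [0, 0, -1], [0, 0, -1], [0, 0, -1], [0, 0, -1]], jaw=[0.45, 0.45, 0.45, 0.45, 0.45])

```text
time: 2.93
tool_pos: [0.534, -0.3853, 0.2265]
tool_rot: [-3.14, 0.0, 0.408]
contact_force: [-0.7, 0.5, -0.3]
opening: 0.0412
grip_force: 0.0
```

Emit:
apply_moves(delta_pos=[[0, 0, -0.1], [0, 0, -0.1], [0, 0, -0.1], [0, 0, -0.1], [0, 0, -0.1], [0, 0, -0.1]], dr=[[0, 0, -0.79], [0, 0, -0.79], [0, 0, -0.79], [0, 0, -0.79], [0, 0, -0.79], [0, 0, -0.79]], jaw=[0.45, 0.45, 0.45, 0.45, 0.45, 0.45])

```text
time: 3.43
tool_pos: [0.5341, -0.3865, 0.1872]
tool_rot: [3.141, -0.001, 0.021]
contact_force: [1.3, 0.2, -0.3]
opening: 0.0413
grip_force: 0.0
```

Emit:
apply_moves(delta_pos=[[0, -0.014, -0.1], [0, -0.014, -0.2], [0, -0.014, -0.243], [0, -0.014, -0.243], [0, -0.014, -0.243], [0, -0.014, -0.243]], dr=[[0, 0, -0.02], [0, 0, -0.02], [0, 0, -0.02], [0, 0, -0.02], [0, 0, -0.02], [0, 0, -0.02]], jaw=[0.45, 0.45, 0.45, 0.45, 0.45, 0.45])

```text
time: 3.93
tool_pos: [0.5349, -0.3934, 0.0918]
tool_rot: [3.139, -0.003, 0.007]
contact_force: [0.4, -0.8, -0.1]
opening: 0.0414
grip_force: 0.0
```

Emit:
apply_moves(delta_pos=[[-0.03, 0, 0], [-0.05, 0, 0], [-0.07, 0, 0], [-0.09, 0, 0], [-0.105, 0, 0], [-0.105, 0, 0]], dr=[[0, 0, 0], [0, 0, 0], [0, 0, 0], [0, 0, 0], [0, 0, 0], [0, 0, 0]], jaw=[0.45, 0.45, 0.45, 0.45, 0.45, 0.45])

```text
time: 4.43
tool_pos: [0.4918, -0.3933, 0.0911]
tool_rot: [3.14, -0.002, 0.004]
contact_force: [0.7, -0.4, 2.5]
opening: 0.0414
grip_force: 0.8
```

Emit:
apply_moves(delta_pos=[[0.06, 0, 0], [0.1, 0, 0.1], [0.15, 0, 0.3], [0.2, 0, 0.3], [0.2, 0, 0.3], [0.2, 0, 0.3]], dr=[[0, 0, 0], [0, 0, 0], [0, 0, 0], [0, 0, 0], [0, 0, 0], [0, 0, 0]], jaw=[0.45, 0.45, 0.45, 0.45, 0.45, 0.45])

```text
time: 4.93
tool_pos: [0.5741, -0.3931, 0.2132]
tool_rot: [3.137, -0.005, 0.006]
contact_force: [-0.4, 0.6, 0.1]
opening: 0.0413
grip_force: 0.0
```

Run:
```python
from h import *
grab("scene","pics/s1.png"); crop("pics/s1.png","pics/c3.png",140,150,270,300,4)
```

```text
(no output)
```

View pics/c3.png

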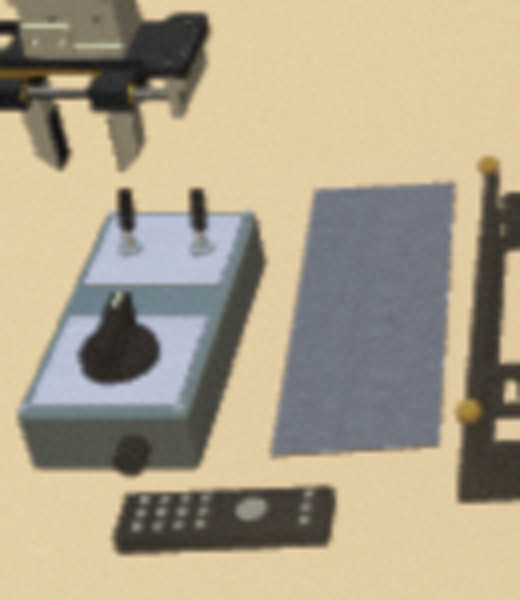

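Both toggles now lean towards the robot, with tips at (125,192) and (197,192) of the crop, so both are off. Next is the isolator.

Emit:
apply_moves(delta_pos=[[0.122, 0.005, 0], [0.122, 0.005, 0], [0.122, 0.005, -0.1], [0.122, 0.005, -0.2], [0.122, 0.005, -0.28], [0.122, 0.005, -0.335], [0.122, 0.005, -0.335], [0.122, 0.005, -0.335]], dr=[[0, 0, 0], [0, 0, 0], [0, 0, 0], [0, 0, 0], [0, 0, 0], [0, 0, 0], [0, 0, 0], [0, 0, 0]], jaw=[0.45, 0.45, 0.45, 0.45, 0.45, 0.45, 0.45, 0.45])

```text
time: 5.65
tool_pos: [0.6186, -0.3901, 0.0743]
tool_rot: [-3.14, 0.003, 0.004]
contact_force: [-2.3, 1.9, 8.3]
opening: 0.0412
grip_force: 3.8
```

Emit:
apply_moves(delta_pos=[[0, 0, 0], [0, 0, 0], [0, 0, 0], [0, 0, 0], [0, 0, 0], [0, 0, 0]], dr=[[0, 0, 0], [0, 0, 0], [0, 0, 0], [0, 0, 0], [0, 0, 0], [0, 0, 0]], jaw=[0.1, 0.1, 0.1, 0.1, 0.1, 0.1], force=30)

```text
time: 6.15
tool_pos: [0.6198, -0.3915, 0.0745]
tool_rot: [3.141, 0.002, 0.005]
contact_force: [-0.5, -5.6, -2.4]
opening: 0.0158
grip_force: 30.0
```

Emit:
apply_moves(delta_pos=[[0, 0, 0.008], [0, 0, 0.008], [0, 0, 0.008], [0, 0, 0.008], [0, 0, 0.008]], dr=[[0, 0, 1], [0, 0, 1], [0, 0, 1], [0, 0, 1], [0, 0, 1]], jaw=[0.1, 0.1, 0.1, 0.1, 0.1])

```text
time: 6.57
tool_pos: [0.6201, -0.3932, 0.0746]
tool_rot: [3.14, 0.002, 0.51]
contact_force: [6.1, -14.6, -18.9]
opening: 0.0157
grip_force: 30.0
```

Emit:
apply_moves(delta_pos=[[0, 0, 0], [0, 0, 0], [0, 0, 0], [0, 0, 0], [0, 0, 0]], dr=[[0, 0, 1], [0, 0, 1], [0, 0, 1], [0, 0, 1], [0, 0, 1]], jaw=[0.1, 0.1, 0.1, 0.1, 0.1])

```text
time: 6.98
tool_pos: [0.6214, -0.3945, 0.0746]
tool_rot: [3.137, 0.003, 1.01]
contact_force: [11.9, -17.2, -22.3]
opening: 0.0158
grip_force: 30.0
```

Emit:
apply_moves(delta_pos=[[0, 0, 0], [0, 0, 0], [0, 0, 0], [0, 0, 0], [0, 0, 0]], dr=[[0, 0, 1], [0, 0, 1], [0, 0, 1], [0, 0, 1], [0, 0, 1]], jaw=[0.1, 0.1, 0.1, 0.1, 0.1])

```text
time: 7.4
tool_pos: [0.623, -0.3949, 0.0747]
tool_rot: [3.135, 0.007, 1.51]
contact_force: [17.6, -21.0, -25.1]
opening: 0.0162
grip_force: 30.0
```

Emit:
apply_moves(delta_pos=[[0, 0, 0], [0, 0, 0], [0, 0, 0], [0, 0, 0.05], [0, 0, 0.15], [0, 0, 0.3], [0, 0, 0.3], [0, 0, 0.3]], dr=[[0, 0, 0.1], [0, 0, 0.1], [0, 0, 0.1], [0, 0, 0.1], [0, 0, 0.1], [0, 0, 0.1], [0, 0, 0.1], [0, 0, 0.1]], jaw=[0.45, 0.45, 0.45, 0.45, 0.45, 0.45, 0.45, 0.45])

```text
time: 8.07
tool_pos: [0.6224, -0.3914, 0.2063]
tool_rot: [3.133, 0.006, 1.554]
contact_force: [0.1, 0.3, -0.5]
opening: 0.0413
grip_force: 0.0
```

Emit:
apply_moves(delta_pos=[[-0.085, 0.695, 0], [-0.085, 0.695, 0], [-0.085, 0.695, 0], [-0.085, 0.695, 0], [-0.085, 0.695, 0], [-0.085, 0.695, 0], [-0.085, 0.695, 0], [-0.085, 0.695, 0]], dr=[[0, 0, -1], [0, 0, -1], [0, 0, -1], [0, 0, -1], [0, 0, -1], [0, 0, -1], [0, 0, -1], [0, 0, -1]], jaw=[0.45, 0.45, 0.45, 0.45, 0.45, 0.45, 0.45, 0.45])

```text
time: 8.73
tool_pos: [0.5849, -0.1062, 0.1984]
tool_rot: [-3.138, -0.001, 1.059]
contact_force: [0.1, -0.0, 0.2]
opening: 0.0417
grip_force: 0.0
```

Emit:
apply_moves(delta_pos=[[0, 0, 0], [0, 0, 0], [0, 0, 0], [0, 0, 0]], dr=[[0, 0, -1], [0, 0, -1], [0, 0, -1], [0, 0, -1]], jaw=[0.45, 0.45, 0.45, 0.45])

```text
time: 9.07
tool_pos: [0.586, -0.1126, 0.198]
tool_rot: [-3.14, 0.001, 0.548]
contact_force: [-0.5, 0.1, -0.7]
opening: 0.0412
grip_force: 0.0
```

Emit:
apply_moves(delta_pos=[[0, 0, 0], [0, 0, 0], [0, 0, 0], [0, 0, 0], [0, 0, 0], [0, 0, 0]], dr=[[0, 0, -0.96], [0, 0, -0.96], [0, 0, -0.96], [0, 0, -0.96], [0, 0, -0.96], [0, 0, -0.96]], jaw=[0.45, 0.45, 0.45, 0.45, 0.45, 0.45])

```text
time: 9.57
tool_pos: [0.5861, -0.1128, 0.1982]
tool_rot: [-3.141, 0.001, 0.077]
contact_force: [0.7, 0.1, -0.4]
opening: 0.0415
grip_force: 0.0
```

Run:
```python
from h import *
grab("scene","pics/s2.png"); grab("top","pics/t2.png")
a=cv2.resize(cv2.imread("pics/s2.png")[150:300,140:360],None,fx=3,fy=3); b=cv2.convertScaleAbs(cv2.imread("pics/t2.png")[90:240,275:500],alpha=2); 
o=np.zeros((600,800,3),np.uint8); o[:300,:440]=cv2.resize(a,(440,300)); b=cv2.resize(b,None,fx=2,fy=2);o[300:,:450]=b
cv2.imwrite("pics/c4.png",o)
```

```text
(no output)
```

View pics/c4.png

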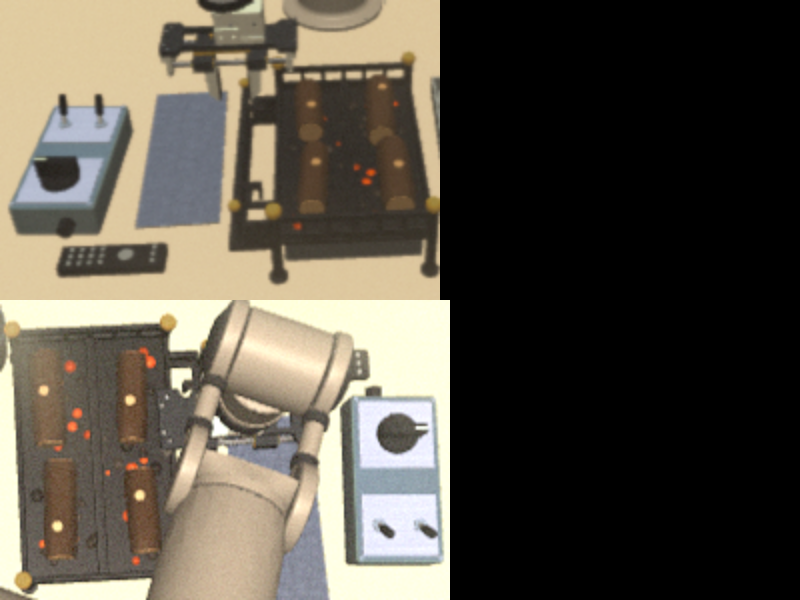

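The isolator bar now lies across the box (crop (402,432), marker pointing right), so it is off, and the toggles remain off. Now I go down on the fret rail and grip it.

Emit:
apply_moves(delta_pos=[[0, 0, -0.1], [0, 0, -0.18], [0, 0, -0.23], [0, 0, -0.26], [0, 0, -0.27], [0, 0, -0.27]], dr=[[0, 0, 0], [0, 0, 0], [0, 0, 0], [0, 0, 0], [0, 0, 0], [0, 0, 0]], jaw=[0.45, 0.45, 0.45, 0.45, 0.45, 0.45])

```text
time: 10.17
tool_pos: [0.586, -0.1125, 0.0897]
tool_rot: [-3.141, 0.002, 0.076]
contact_force: [-0.6, 0.0, -0.6]
opening: 0.0412
grip_force: 0.0
```

Emit:
apply_moves(delta_pos=[[0, 0, 0], [0, 0, 0], [0, 0, 0], [0, 0, 0], [0, 0, 0], [0, 0, 0]], dr=[[0, 0, 0], [0, 0, 0], [0, 0, 0], [0, 0, 0], [0, 0, 0], [0, 0, 0]], jaw=[0.05, 0.05, 0.05, 0.05, 0.05, 0.05], force=50)

```text
time: 10.67
tool_pos: [0.5869, -0.1126, 0.0914]
tool_rot: [3.141, -0.001, 0.075]
contact_force: [-1.0, 0.5, 2.1]
opening: 0.0115
grip_force: 50.0
```

Emit:
apply_moves(delta_pos=[[0, 0, 0.04], [0, 0, 0.08], [0, 0, 0.12], [0, 0, 0.16], [0, 0, 0.2], [0, 0, 0.2], [0, 0, 0.2]], dr=[[0, 0, 0], [0, 0, 0], [0, 0, 0], [0, 0, 0], [0, 0, 0], [0, 0, 0], [0, 0, 0]], jaw=[0.05, 0.05, 0.05, 0.05, 0.05, 0.05, 0.05])

```text
time: 11.25
tool_pos: [0.5864, -0.1126, 0.1703]
tool_rot: [3.142, 0.0, 0.075]
contact_force: [-0.4, -0.4, -7.0]
opening: 0.0116
grip_force: 50.0
```

Emit:
apply_moves(delta_pos=[[-0.04, -0.055, 0], [-0.08, -0.11, 0], [-0.12, -0.165, 0], [-0.16, -0.22, 0], [-0.2, -0.275, 0], [-0.237, -0.326, 0], [-0.237, -0.326, 0], [-0.237, -0.326, 0]], dr=[[0, 0, 0.05], [0, 0, 0.05], [0, 0, 0.05], [0, 0, 0.05], [0, 0, 0.05], [0, 0, 0.05], [0, 0, 0.05], [0, 0, 0.05]], jaw=[0.05, 0.05, 0.05, 0.05, 0.05, 0.05, 0.05, 0.05])

```text
time: 11.92
tool_pos: [0.4904, -0.2435, 0.169]
tool_rot: [-3.139, 0.002, 0.097]
contact_force: [0.4, 0.4, -5.8]
opening: 0.0112
grip_force: 50.0
```

Run:
```python
from h import *
s=telemetry.observe(); print(s["tool_pos"],s["tool_rot"],s["contact_force"],s["opening"])
grab("scene","pics/s3.png"); crop("pics/s3.png","pics/c5.png",120,100,320,290,3)
```

```text
[ 0.49036531 -0.24352388  0.16898358] [-3.13946454e+00  2.36844253e-03  9.70707681e-02] [ 0.43338053  0.42241852 -5.76798254] 0.01122438812889742
```

View pics/c5.png

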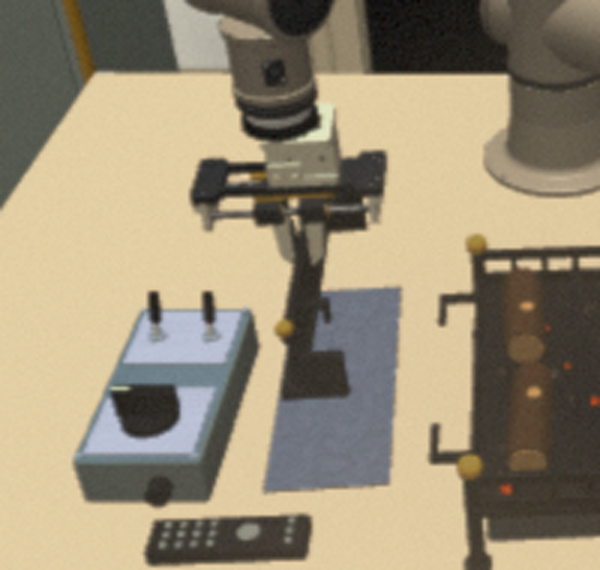

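The fret hangs level and upright above the mat, with its foot at (315,375). Lowering it now.

Emit:
apply_moves(delta_pos=[[0.003, 0, -0.06], [0.003, 0, -0.12], [0.003, 0, -0.18], [0.003, 0, -0.22], [0.003, 0, -0.24], [0.003, 0, -0.25], [0.003, 0, -0.255], [0.003, 0, -0.255]], dr=[[0, 0, 0.01], [0, 0, 0.01], [0, 0, 0.01], [0, 0, 0.01], [0, 0, 0.01], [0, 0, 0.01], [0, 0, 0.01], [0, 0, 0.01]], jaw=[0.05, 0.05, 0.05, 0.05, 0.05, 0.05, 0.05, 0.05])

```text
time: 12.63
tool_pos: [0.4936, -0.2429, 0.0691]
tool_rot: [3.141, -0.001, 0.105]
contact_force: [0.3, 0.0, -5.9]
opening: 0.0118
grip_force: 50.0
```

Emit:
apply_moves(delta_pos=[[0, 0, -0.004], [0, 0, -0.007], [0, 0, -0.009], [0, 0, -0.009]], dr=[[0, 0, 0], [0, 0, 0], [0, 0, 0], [0, 0, 0]], jaw=[0.05, 0.05, 0.05, 0.05])

```text
time: 12.97
tool_pos: [0.4933, -0.2432, 0.0658]
tool_rot: [3.141, -0.001, 0.105]
contact_force: [-0.1, 0.5, -3.5]
opening: 0.0114
grip_force: 50.0
```

Emit:
apply_moves(delta_pos=[[0, 0, -0.003], [0, 0, -0.003], [0, 0, -0.003]], dr=[[0, 0, 0], [0, 0, 0], [0, 0, 0]], jaw=[0.05, 0.05, 0.05])

```text
time: 13.22
tool_pos: [0.4933, -0.2432, 0.0657]
tool_rot: [3.14, -0.001, 0.105]
contact_force: [-3.7, 2.5, 7.8]
opening: 0.0117
grip_force: 50.0
```

Emit:
apply_moves(delta_pos=[[0, 0, 0], [0, 0, 0], [0, 0, 0], [0, 0, 0], [0, 0, 0.05], [0, 0, 0.15], [0, 0, 0.25], [0, 0, 0.35]], dr=[[0, 0, 0], [0, 0, 0], [0, 0, 0], [0, 0, 0], [0, 0, 0], [0, 0, 0], [0, 0, 0], [0, 0, 0]], jaw=[0.4, 0.4, 0.4, 0.4, 0.4, 0.4, 0.4, 0.4])

```text
time: 13.88
tool_pos: [0.4927, -0.2429, 0.2054]
tool_rot: [-3.141, 0.001, 0.105]
contact_force: [1.2, -1.9, -0.4]
opening: 0.0367
grip_force: 0.0
```

Emit:
apply_moves(delta_pos=[[-0.1, 0.25, 0], [-0.2, 0.5, 0], [-0.2, 0.75, 0], [-0.2, 1, 0], [-0.2, 1, 0], [-0.2, 1, 0], [-0.2, 1, 0], [-0.2, 1, 0]], dr=[[0, 0, 0], [0, 0, 0], [0, 0, 0], [0, 0, 0], [0, 0, 0], [0, 0, 0], [0, 0, 0], [0, 0, 0]], jaw=[1, 1, 1, 1, 1, 1, 1, 1])

```text
time: 14.55
tool_pos: [0.4232, 0.0831, 0.2042]
tool_rot: [3.141, -0.001, 0.104]
contact_force: [1.2, -0.0, -0.2]
opening: 0.0855
grip_force: 0.0
```

Run:
```python
from h import *
grab("scene","pics/s4.png"); grab("top","pics/t4.png")
a=cv2.resize(cv2.imread("pics/s4.png")[150:300,140:440],None,fx=2,fy=2); b=cv2.convertScaleAbs(cv2.imread("pics/t4.png")[90:290,185:500],alpha=2); 
b=cv2.resize(b[:150],None,fx=2,fy=2)
o=np.zeros((600,800,3),np.uint8); o[:300,:600]=a; o[300:,:630]=b
cv2.imwrite("pics/c6.png",o)
```

```text
(no output)
```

View pics/c6.png

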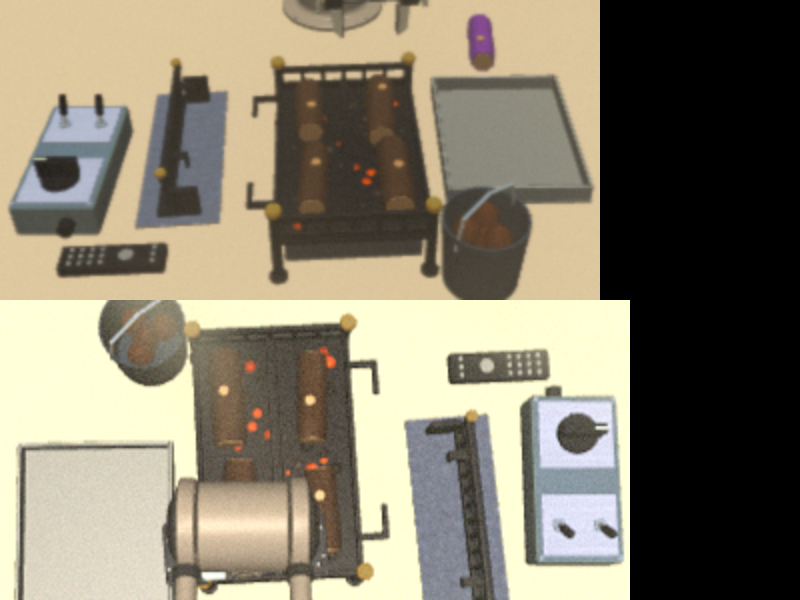

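The fret stands upright on the mat, spanning about (475,415) to (465,600) in the lower view, and all four logs are still in place. I now fix the tray corners and plan the slots.

Run:
```python
from m import *
im=cv2.imread("pics/top0.png"); g=cv2.cvtColor(im,cv2.COLOR_BGR2GRAY)
print(g[210,185:205],g[210,262:282]); print(g[155:172,230],g[255:270,230])
q=[(193.3,161.5),(271.8,161),(271.8,262.3),(193,262.5)]
w=np.array([pt("top",p,.035) for p in q]); print((w*1000).round(),w.mean(0))
crop("pics/top0.png","pics/c7.png",183,150,283,272,4.9)
```

```text
[132 132 132 132 133 133 132 129  96  94  35  50  91 105 105 102 104 102
 104 104] [107 108 106 109 106 109 102  80 101  48 104 131 128 130 130 132 129 130
 130 129]
[130 132 131 133 132 100 101  78  38  68  99 104 106 100 105 103 104] [107 112 111 110 111 105 101 120 129 130 132 131 132 134 131]
[[595. 437.  35.]
 [602. 204.  35.]
 [303. 194.  35.]
 [298. 421.  35.]] [0.4497292  0.31403603 0.035     ]
```

View pics/c7.png

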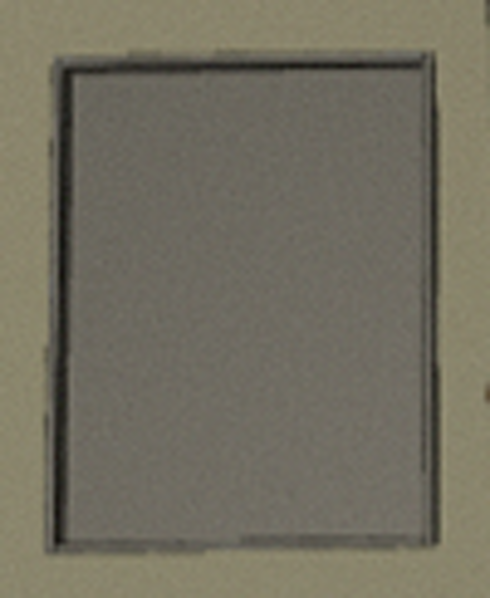

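The tray crop shows its outline from (57,60) to (435,545), centre about (0.450, 0.314) m, yaw about 2°. First log is the far back one, A.

Emit:
apply_moves(delta_pos=[[0.582, 0.1, 0], [0.582, 0.1, 0], [0.582, 0.1, 0], [0.582, 0.1, 0], [0.582, 0.1, 0], [0.582, 0.1, 0], [0.582, 0.1, -0.1], [0.582, 0.1, -0.1]], dr=[[0, 0, -0.06], [0, 0, -0.06], [0, 0, -0.06], [0, 0, -0.06], [0, 0, -0.06], [0, 0, -0.06], [0, 0, -0.06], [0, 0, -0.06]], jaw=[1, 1, 1, 1, 1, 1, 1, 1])

```text
time: 15.32
tool_pos: [0.6554, 0.12, 0.1568]
tool_rot: [3.141, 0.01, 0.074]
contact_force: [-1.7, 0.2, -3.0]
opening: 0.0918
grip_force: 0.0
```

Emit:
apply_moves(delta_pos=[[0, 0.005, -0.06], [0, 0.005, -0.12], [0, 0.005, -0.155], [0, 0.005, -0.155], [0, 0.005, -0.155]], dr=[[0, 0, 0], [0, 0, 0], [0, 0, 0], [0, 0, 0], [0, 0, 0]], jaw=[1, 1, 1, 1, 1])

```text
time: 15.73
tool_pos: [0.6561, 0.1225, 0.1023]
tool_rot: [3.141, 0.001, 0.074]
contact_force: [-0.5, 1.3, 0.5]
opening: 0.0917
grip_force: 0.0
```

Emit:
apply_moves(delta_pos=[[0, 0, 0], [0, 0, 0], [0, 0, 0], [0, 0, 0], [0, 0, 0], [0, 0, 0]], dr=[[0, 0, 0], [0, 0, 0], [0, 0, 0], [0, 0, 0], [0, 0, 0], [0, 0, 0]], jaw=[0.35, 0.35, 0.35, 0.35, 0.35, 0.35], force=45)

```text
time: 16.23
tool_pos: [0.6566, 0.1234, 0.1023]
tool_rot: [3.141, -0.0, 0.075]
contact_force: [-0.0, 0.0, -0.4]
opening: 0.0565
grip_force: 0.0
```

Emit:
apply_moves(delta_pos=[[0, 0, -0.01], [0, 0, -0.01], [0, 0, -0.01], [0, 0, -0.01], [0, 0, -0.01]], dr=[[0, 0, 0], [0, 0, 0], [0, 0, 0], [0, 0, 0], [0, 0, 0]], jaw=[0.35, 0.35, 0.35, 0.35, 0.35])

```text
time: 16.65
tool_pos: [0.6571, 0.1233, 0.0988]
tool_rot: [3.141, -0.002, 0.075]
contact_force: [-0.5, -0.3, 5.7]
opening: 0.0493
grip_force: 44.9
```

Emit:
apply_moves(delta_pos=[[0, 0, 0.05], [0, 0, 0.12], [0, 0, 0.2], [0, 0, 0.26], [0, 0, 0.26], [0, 0, 0.26]], dr=[[0, 0, 0], [0, 0, 0], [0, 0, 0], [0, 0, 0], [0, 0, 0], [0, 0, 0]], jaw=[0.35, 0.35, 0.35, 0.35, 0.35, 0.35])

```text
time: 17.15
tool_pos: [0.6568, 0.1234, 0.2024]
tool_rot: [3.141, -0.002, 0.075]
contact_force: [0.0, -0.1, -3.2]
opening: 0.0494
grip_force: 44.9
```

Emit:
apply_moves(delta_pos=[[-0.08, 0.07, 0], [-0.16, 0.14, 0], [-0.24, 0.21, 0], [-0.32, 0.28, 0], [-0.4, 0.35, 0], [-0.48, 0.42, 0], [-0.56, 0.49, 0], [-0.63, 0.555, 0]], dr=[[0, 0, -0.08], [0, 0, -0.08], [0, 0, -0.08], [0, 0, -0.08], [0, 0, -0.08], [0, 0, -0.08], [0, 0, -0.08], [0, 0, -0.08]], jaw=[0.35, 0.35, 0.35, 0.35, 0.35, 0.35, 0.35, 0.35])

```text
time: 17.82
tool_pos: [0.4034, 0.3437, 0.1993]
tool_rot: [3.139, 0.004, 0.034]
contact_force: [1.0, 1.7, -2.8]
opening: 0.0496
grip_force: 44.9
```

Emit:
apply_moves(delta_pos=[[-0.06, 0.053, 0], [-0.06, 0.053, -0.05], [-0.06, 0.053, -0.14], [-0.06, 0.053, -0.23], [-0.06, 0.053, -0.3], [-0.06, 0.053, -0.35], [-0.06, 0.053, -0.35]], dr=[[0, 0, 0], [0, 0, 0], [0, 0, 0], [0, 0, 0], [0, 0, 0], [0, 0, 0], [0, 0, 0]], jaw=[0.35, 0.35, 0.35, 0.35, 0.35, 0.35, 0.35])

```text
time: 18.4
tool_pos: [0.3783, 0.3619, 0.0557]
tool_rot: [3.134, 0.011, 0.035]
contact_force: [-1.3, -1.1, -2.2]
opening: 0.0495
grip_force: 44.9
```

Emit:
apply_moves(delta_pos=[[0.004, 0.01, -0.03], [0.004, 0.01, -0.055], [0.004, 0.01, -0.07], [0.004, 0.01, -0.073], [0.004, 0.01, -0.073]], dr=[[0, 0, 0], [0, 0, 0], [0, 0, 0], [0, 0, 0], [0, 0, 0]], jaw=[0.35, 0.35, 0.35, 0.35, 0.35])

```text
time: 18.82
tool_pos: [0.384, 0.3688, 0.0327]
tool_rot: [3.141, 0.0, 0.035]
contact_force: [-0.2, 0.4, -2.6]
opening: 0.0493
grip_force: 44.9
```

Emit:
apply_moves(delta_pos=[[-0.01, -0.005, -0.008], [-0.01, -0.005, -0.015], [-0.01, -0.005, -0.017], [-0.01, -0.005, -0.017]], dr=[[0, 0, 0], [0, 0, 0], [0, 0, 0], [0, 0, 0]], jaw=[0.35, 0.35, 0.35, 0.35])

```text
time: 19.15
tool_pos: [0.38, 0.3668, 0.026]
tool_rot: [3.142, -0.0, 0.035]
contact_force: [0.2, 0.0, -2.2]
opening: 0.0496
grip_force: 44.9
```

Emit:
apply_moves(delta_pos=[[0, 0, 0], [0, 0, 0], [0, 0, 0], [0, 0, 0], [0, 0, 0.06], [0, 0, 0.16], [0, 0, 0.26], [0, 0, 0.36]], dr=[[0, 0, 0], [0, 0, 0], [0, 0, 0], [0, 0, 0], [0, 0, 0], [0, 0, 0], [0, 0, 0], [0, 0, 0]], jaw=[0.63, 0.63, 0.63, 0.63, 0.63, 0.63, 0.63, 0.63])

```text
time: 19.82
tool_pos: [0.3796, 0.3665, 0.1716]
tool_rot: [3.141, 0.001, 0.035]
contact_force: [0.3, 0.4, 0.7]
opening: 0.0578
grip_force: 0.0
```

Emit:
apply_moves(delta_pos=[[0.09, -0.08, 0.1], [0.17, -0.16, 0.1], [0.25, -0.24, 0.1], [0.25, -0.24, 0.1]], dr=[[0, 0, 0], [0, 0, 0], [0, 0, 0], [0, 0, 0]], jaw=[1, 1, 1, 1])

```text
time: 20.15
tool_pos: [0.4828, 0.2685, 0.2116]
tool_rot: [-3.142, -0.004, 0.034]
contact_force: [-0.4, 0.0, -0.5]
opening: 0.08
grip_force: 0.0
```

Run:
```python
from h import *
grab("scene","pics/s5.png"); grab("top","pics/t5.png")
a=cv2.resize(cv2.imread("pics/s5.png")[150:300,140:440],None,fx=2,fy=2); b=cv2.convertScaleAbs(cv2.imread("pics/t5.png")[100:250,185:500],alpha=2); 
b=cv2.resize(b,None,fx=2,fy=2)
o=np.zeros((600,800,3),np.uint8); o[:300,:600]=a; o[300:,:630]=b
cv2.imwrite("pics/c8.png",o)
```

```text
(no output)
```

View pics/c8.png

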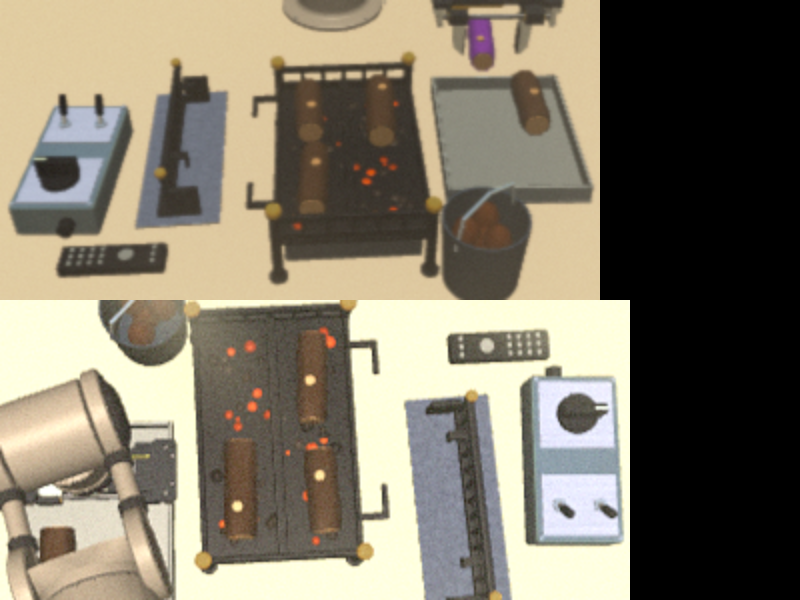

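Log A lies flat in the tray, seen at (530,102) in the scene half. The other three logs are unmoved. Log B is next.

Emit:
apply_moves(delta_pos=[[0.445, -0.668, 0], [0.445, -0.668, 0], [0.445, -0.668, 0], [0.445, -0.668, 0], [0.445, -0.668, 0], [0.445, -0.668, 0], [0.445, -0.668, 0], [0.445, -0.668, 0]], dr=[[0, 0, -0.12], [0, 0, -0.12], [0, 0, -0.12], [0, 0, -0.12], [0, 0, -0.12], [0, 0, -0.12], [0, 0, -0.12], [0, 0, -0.12]], jaw=[1, 1, 1, 1, 1, 1, 1, 1])

```text
time: 20.92
tool_pos: [0.659, 0.0013, 0.2096]
tool_rot: [3.141, 0.0, -0.026]
contact_force: [0.7, 0.2, 0.9]
opening: 0.0919
grip_force: 0.0
```

Emit:
apply_moves(delta_pos=[[0, 0, -0.08], [0, 0, -0.16], [0, 0, -0.16], [0, 0, -0.16], [0, 0, -0.16]], dr=[[0, 0, 0], [0, 0, 0], [0, 0, 0], [0, 0, 0], [0, 0, 0]], jaw=[1, 1, 1, 1, 1])

```text
time: 21.33
tool_pos: [0.6586, 0.0045, 0.1477]
tool_rot: [3.141, -0.002, -0.024]
contact_force: [-0.4, -0.1, 0.4]
opening: 0.0919
grip_force: 0.0
```

Emit:
apply_moves(delta_pos=[[0.003, -0.005, -0.06], [0.003, -0.005, -0.1], [0.003, -0.005, -0.124], [0.003, -0.005, -0.124], [0.003, -0.005, -0.124]], dr=[[0, 0, 0], [0, 0, 0], [0, 0, 0], [0, 0, 0], [0, 0, 0]], jaw=[1, 1, 1, 0.35, 0.35])

```text
time: 21.75
tool_pos: [0.6598, 0.002, 0.0978]
tool_rot: [3.141, -0.002, -0.025]
contact_force: [0.2, -0.9, 0.8]
opening: 0.0828
grip_force: 0.0
```

Emit:
apply_moves(delta_pos=[[0, 0, 0], [0, 0, 0], [0, 0, 0], [0, 0, 0], [0, 0, 0], [0, 0, 0], [0, 0, 0], [0, 0, 0]], dr=[[0, 0, 0], [0, 0, 0], [0, 0, 0], [0, 0, 0], [0, 0, 0], [0, 0, 0], [0, 0, 0], [0, 0, 0]], jaw=[0.35, 0.35, 0.35, 0.35, 0.35, 0.35, 0.35, 0.35])

```text
time: 22.42
tool_pos: [0.6594, 0.0018, 0.0967]
tool_rot: [-3.141, -0.001, -0.025]
contact_force: [0.4, 1.6, 2.5]
opening: 0.0442
grip_force: 44.5
```

Emit:
apply_moves(delta_pos=[[0, 0, 0.05], [0, 0, 0.12], [0, 0, 0.2], [0, 0, 0.26], [0, 0, 0.26], [0, 0, 0.26]], dr=[[0, 0, 0], [0, 0, 0], [0, 0, 0], [0, 0, 0], [0, 0, 0], [0, 0, 0]], jaw=[0.35, 0.35, 0.35, 0.35, 0.35, 0.35])

```text
time: 22.92
tool_pos: [0.6594, 0.0015, 0.2007]
tool_rot: [3.141, -0.001, -0.025]
contact_force: [-0.5, -1.3, -4.7]
opening: 0.0437
grip_force: 44.5
```

Emit:
apply_moves(delta_pos=[[-0.035, 0.09, 0], [-0.07, 0.18, 0], [-0.105, 0.27, 0], [-0.14, 0.36, 0], [-0.175, 0.45, 0], [-0.21, 0.55, 0], [-0.245, 0.64, 0], [-0.28, 0.73, 0]], dr=[[0, 0, 0.12], [0, 0, 0.12], [0, 0, 0.12], [0, 0, 0.12], [0, 0, 0.12], [0, 0, 0.12], [0, 0, 0.12], [0, 0, 0.12]], jaw=[0.35, 0.35, 0.35, 0.35, 0.35, 0.35, 0.35, 0.35])

```text
time: 23.58
tool_pos: [0.5449, 0.2948, 0.1971]
tool_rot: [3.14, 0.005, 0.035]
contact_force: [0.4, -0.1, -3.9]
opening: 0.0436
grip_force: 44.5
```

Emit:
apply_moves(delta_pos=[[-0.04, 0.09, 0], [-0.072, 0.16, 0], [-0.072, 0.19, 0], [-0.072, 0.194, -0.1], [-0.072, 0.194, -0.2], [-0.072, 0.194, -0.3], [-0.072, 0.194, -0.3], [-0.072, 0.194, -0.3]], dr=[[0, 0, 0], [0, 0, 0], [0, 0, 0], [0, 0, 0], [0, 0, 0], [0, 0, 0], [0, 0, 0], [0, 0, 0]], jaw=[0.35, 0.35, 0.35, 0.35, 0.35, 0.35, 0.35, 0.35])

```text
time: 24.25
tool_pos: [0.5164, 0.3696, 0.0768]
tool_rot: [3.137, 0.008, 0.034]
contact_force: [0.2, -0.6, -3.0]
opening: 0.0434
grip_force: 44.5
```

Emit:
apply_moves(delta_pos=[[0, 0, -0.05], [0, 0, -0.09], [0, 0, -0.115], [0, 0, -0.125], [0, 0, -0.125], [0, 0, -0.125]], dr=[[0, 0, 0], [0, 0, 0], [0, 0, 0], [0, 0, 0], [0, 0, 0], [0, 0, 0]], jaw=[0.35, 0.35, 0.35, 0.35, 0.35, 0.35])

```text
time: 24.75
tool_pos: [0.5193, 0.3716, 0.0318]
tool_rot: [-3.141, -0.002, 0.035]
contact_force: [-0.3, 0.3, -3.1]
opening: 0.0437
grip_force: 44.5
```

Next move: lower the last 8 mm, release, and retreat towards log C at (0.497, 0.100).

Emit:
apply_moves(delta_pos=[[0, 0, -0.01], [0, 0, -0.018], [0, 0, -0.02], [0, 0, -0.02]], dr=[[0, 0, 0], [0, 0, 0], [0, 0, 0], [0, 0, 0]], jaw=[0.35, 0.35, 0.35, 0.35])

```text
time: 25.08
tool_pos: [0.5185, 0.3713, 0.0227]
tool_rot: [-3.142, -0.0, 0.035]
contact_force: [0.4, -1.0, -1.6]
opening: 0.0439
grip_force: 44.5
```

Emit:
apply_moves(delta_pos=[[0, 0, 0], [0, 0, 0], [0, 0, 0], [0, 0, 0], [0, 0, 0.06], [0, 0, 0.16], [0, 0, 0.26], [0, 0, 0.36]], dr=[[0, 0, 0], [0, 0, 0], [0, 0, 0], [0, 0, 0], [0, 0, 0], [0, 0, 0], [0, 0, 0], [0, 0, 0]], jaw=[0.6, 0.6, 0.6, 0.6, 0.6, 0.6, 0.6, 0.6])

```text
time: 25.75
tool_pos: [0.5181, 0.3711, 0.1679]
tool_rot: [3.141, 0.001, 0.035]
contact_force: [1.7, -0.1, -0.6]
opening: 0.0551
grip_force: 0.0
```

Emit:
apply_moves(delta_pos=[[0, 0, 0.08], [-0.055, -0.1, 0.08], [-0.055, -0.2, 0.08], [-0.055, -0.3, 0.08], [-0.055, -0.4, 0.08], [-0.055, -0.5, 0.08], [-0.055, -0.6, 0.08], [-0.055, -0.68, 0.08]], dr=[[0, 0, 0], [0, 0, -0.05], [0, 0, -0.05], [0, 0, -0.05], [0, 0, -0.05], [0, 0, -0.05], [0, 0, -0.05], [0, 0, -0.05]], jaw=[1, 1, 1, 1, 1, 1, 1, 1])

```text
time: 26.42
tool_pos: [0.4961, 0.0967, 0.1987]
tool_rot: [3.141, -0.001, 0.009]
contact_force: [0.2, -0.7, -0.0]
opening: 0.0918
grip_force: 0.0
```

Run:
```python
from h import *
grab("scene","pics/s6.png"); grab("top","pics/t6.png")
a=cv2.resize(cv2.imread("pics/s6.png")[150:300,140:440],None,fx=2,fy=2); b=cv2.convertScaleAbs(cv2.imread("pics/t6.png")[120:270,185:500],alpha=2); 
b=cv2.resize(b,None,fx=2,fy=2)
o=np.zeros((600,800,3),np.uint8); o[:300,:600]=a; o[300:,:630]=b
cv2.imwrite("pics/c9.png",o)
```

```text
(no output)
```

View pics/c9.png

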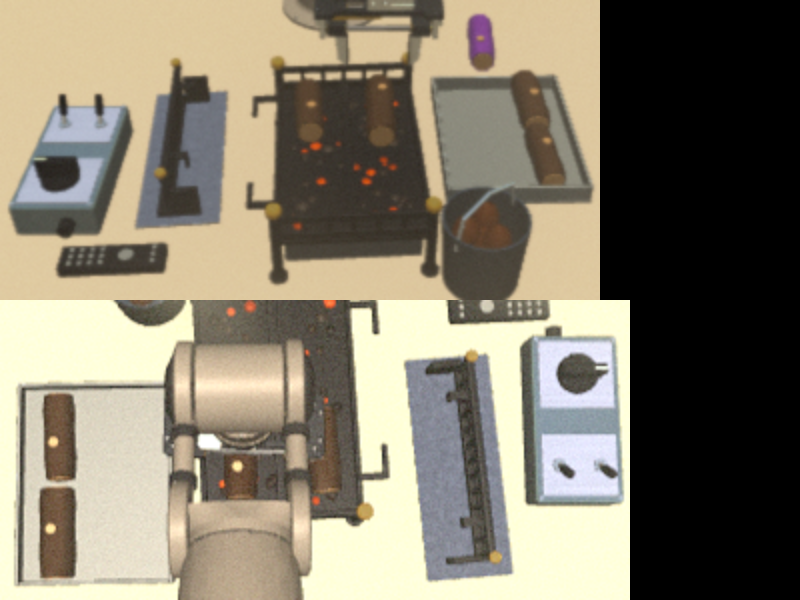

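Logs A and B lie end to end in the tray at (58,535) and (60,437), with the fret within the mat's outline. Log C next.

Emit:
apply_moves(delta_pos=[[0.002, 0.003, -0.1], [0.002, 0.003, -0.18], [0.002, 0.003, -0.23], [0.002, 0.003, -0.25], [0.002, 0.003, -0.25], [0.002, 0.003, -0.25]], dr=[[0, 0, 0], [0, 0, 0], [0, 0, 0], [0, 0, 0], [0, 0, 0], [0, 0, 0]], jaw=[1, 1, 1, 1, 1, 1])

```text
time: 27.02
tool_pos: [0.4978, 0.1009, 0.0991]
tool_rot: [-3.142, -0.001, 0.01]
contact_force: [-0.0, -0.0, 0.1]
opening: 0.0919
grip_force: 0.0
```

Emit:
apply_moves(delta_pos=[[0, 0, 0], [0, 0, 0], [0, 0, 0], [0, 0, 0], [0, 0, 0], [0, 0, 0], [0, 0, 0], [0, 0, 0]], dr=[[0, 0, 0], [0, 0, 0], [0, 0, 0], [0, 0, 0], [0, 0, 0], [0, 0, 0], [0, 0, 0], [0, 0, 0]], jaw=[0.35, 0.35, 0.35, 0.35, 0.35, 0.35, 0.35, 0.35])

```text
time: 27.68
tool_pos: [0.4973, 0.1005, 0.0985]
tool_rot: [-3.142, -0.0, 0.01]
contact_force: [-0.1, 0.0, 1.5]
opening: 0.0474
grip_force: 44.8
```

Emit:
apply_moves(delta_pos=[[0, 0, 0], [0, 0, 0], [0, 0, 0.05], [0, 0, 0.12], [0, 0, 0.2], [0, 0, 0.26], [0, 0, 0.26], [0, 0, 0.26]], dr=[[0, 0, 0], [0, 0, 0], [0, 0, 0], [0, 0, 0], [0, 0, 0], [0, 0, 0], [0, 0, 0], [0, 0, 0]], jaw=[0.35, 0.35, 0.35, 0.35, 0.35, 0.35, 0.35, 0.35])

```text
time: 28.35
tool_pos: [0.4974, 0.1004, 0.2026]
tool_rot: [3.141, -0.001, 0.01]
contact_force: [-0.6, 0.3, -4.2]
opening: 0.0474
grip_force: 44.8
```

Emit:
apply_moves(delta_pos=[[-0.05, 0.08, 0], [-0.1, 0.16, 0], [-0.15, 0.24, 0], [-0.2, 0.32, 0], [-0.25, 0.4, 0], [-0.274, 0.442, 0], [-0.274, 0.442, 0], [-0.274, 0.442, 0]], dr=[[0, 0, 0.05], [0, 0, 0.05], [0, 0, 0.05], [0, 0, 0.05], [0, 0, 0.05], [0, 0, 0.05], [0, 0, 0.05], [0, 0, 0.05]], jaw=[0.35, 0.35, 0.35, 0.35, 0.35, 0.35, 0.35, 0.35])

```text
time: 29.02
tool_pos: [0.3861, 0.2773, 0.2003]
tool_rot: [3.139, 0.004, 0.038]
contact_force: [0.5, -0.4, -3.8]
opening: 0.0474
grip_force: 44.8
```

Emit:
apply_moves(delta_pos=[[0, 0, -0.1], [0, 0, -0.2], [0, 0, -0.28], [0, 0, -0.34], [0, 0, -0.38], [0, 0, -0.4], [0, 0, -0.41], [0, 0, -0.41]], dr=[[0, 0, 0], [0, 0, 0], [0, 0, 0], [0, 0, 0], [0, 0, 0], [0, 0, 0], [0, 0, 0], [0, 0, 0]], jaw=[0.35, 0.35, 0.35, 0.35, 0.35, 0.35, 0.35, 0.35])

```text
time: 29.68
tool_pos: [0.3877, 0.2764, 0.0376]
tool_rot: [3.141, 0.001, 0.034]
contact_force: [0.1, 0.1, -2.9]
opening: 0.0478
grip_force: 44.8
```

Emit:
apply_moves(delta_pos=[[0, 0, -0.015], [0, 0, -0.026], [0, 0, -0.03], [0, 0, -0.03]], dr=[[0, 0, 0], [0, 0, 0], [0, 0, 0], [0, 0, 0]], jaw=[0.35, 0.35, 0.35, 0.35])

```text
time: 30.02
tool_pos: [0.3876, 0.2772, 0.0264]
tool_rot: [3.142, -0.0, 0.035]
contact_force: [0.3, 0.3, -4.1]
opening: 0.0475
grip_force: 44.8
```

Emit:
apply_moves(delta_pos=[[0, 0, 0], [0, 0, 0], [0, 0, 0], [0, 0, 0], [0, 0, 0.06], [0, 0, 0.16], [0, 0, 0.26], [0, 0, 0.36]], dr=[[0, 0, 0], [0, 0, 0], [0, 0, 0], [0, 0, 0], [0, 0, 0], [0, 0, 0], [0, 0, 0], [0, 0, 0]], jaw=[0.63, 0.63, 0.63, 0.63, 0.63, 0.63, 0.63, 0.63])

```text
time: 30.68
tool_pos: [0.3872, 0.277, 0.1722]
tool_rot: [3.141, 0.0, 0.035]
contact_force: [1.4, 1.4, -0.9]
opening: 0.0581
grip_force: 0.0
```

Emit:
apply_moves(delta_pos=[[0.03, 0, 0.08], [0.06, -0.1, 0.08], [0.1, -0.2, 0.08], [0.15, -0.3, 0.08], [0.2, -0.4, 0.08], [0.24, -0.5, 0.08], [0.27, -0.6, 0.08], [0.27, -0.68, 0.08]], dr=[[0, 0, 0.1], [0, 0, 0.1], [0, 0, 0.1], [0, 0, 0.1], [0, 0, 0.1], [0, 0, 0.1], [0, 0, 0.1], [0, 0, 0.1]], jaw=[1, 1, 1, 1, 1, 1, 1, 1])

```text
time: 31.35
tool_pos: [0.4971, 0.003, 0.2026]
tool_rot: [3.141, -0.002, 0.085]
contact_force: [1.0, 0.2, 0.8]
opening: 0.0919
grip_force: 0.0
```

Run:
```python
from h import *
grab("scene","pics/s7.png"); grab("top","pics/t7.png")
a=cv2.resize(cv2.imread("pics/s7.png")[150:300,140:440],None,fx=2,fy=2); b=cv2.convertScaleAbs(cv2.imread("pics/t7.png")[120:270,185:500],alpha=2); 
b=cv2.resize(b,None,fx=2,fy=2)
o=np.zeros((600,800,3),np.uint8); o[:300,:600]=a; o[300:,:630]=b
cv2.imwrite("pics/c10.png",o)
```

```text
(no output)
```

View pics/c10.png

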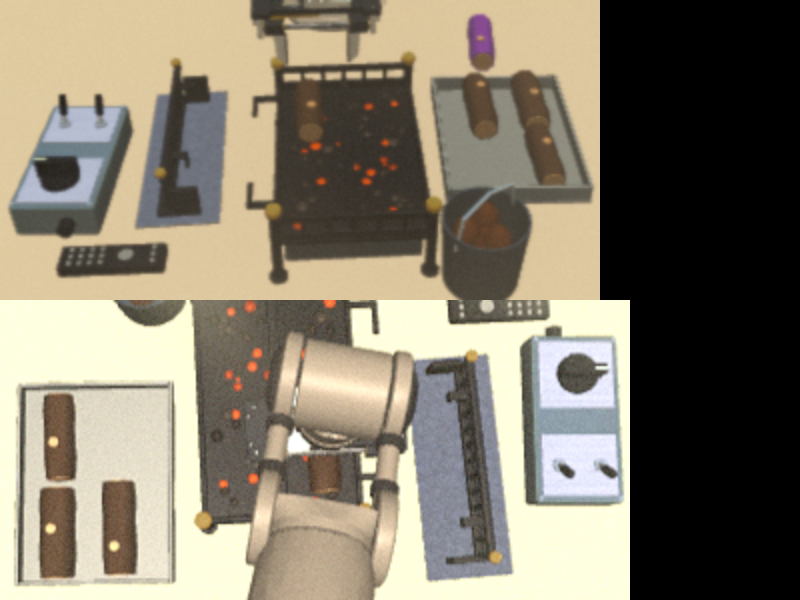

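Log C is flat in the tray at (118,527), and log D is still in the front row. Now picking D.

Emit:
apply_moves(delta_pos=[[-0.002, -0.045, 0], [-0.002, -0.045, -0.1], [-0.002, -0.045, -0.18], [-0.002, -0.045, -0.23], [-0.002, -0.045, -0.258], [-0.002, -0.045, -0.258], [-0.002, -0.045, -0.258]], dr=[[0, 0, 0], [0, 0, 0], [0, 0, 0], [0, 0, 0], [0, 0, 0], [0, 0, 0], [0, 0, 0]], jaw=[1, 1, 1, 1, 1, 1, 1])

```text
time: 32.03
tool_pos: [0.4946, -0.0121, 0.0992]
tool_rot: [-3.141, 0.001, 0.085]
contact_force: [-0.7, -0.6, 0.4]
opening: 0.0921
grip_force: 0.0
```

Emit:
apply_moves(delta_pos=[[0, 0, 0], [0, 0, 0], [0, 0, 0], [0, 0, 0], [0, 0, 0], [0, 0, 0], [0, 0, 0], [0, 0, 0]], dr=[[0, 0, 0], [0, 0, 0], [0, 0, 0], [0, 0, 0], [0, 0, 0], [0, 0, 0], [0, 0, 0], [0, 0, 0]], jaw=[0.35, 0.35, 0.35, 0.35, 0.35, 0.35, 0.35, 0.35])

```text
time: 32.7
tool_pos: [0.4949, -0.0131, 0.0993]
tool_rot: [3.141, -0.0, 0.085]
contact_force: [-0.3, -2.0, 1.1]
opening: 0.0457
grip_force: 44.9
```

Emit:
apply_moves(delta_pos=[[0, 0, 0], [0, 0, 0], [0, 0, 0.05], [0, 0, 0.12], [0, 0, 0.2], [0, 0, 0.26], [0, 0, 0.26], [0, 0, 0.26]], dr=[[0, 0, 0], [0, 0, 0], [0, 0, 0], [0, 0, 0], [0, 0, 0], [0, 0, 0], [0, 0, 0], [0, 0, 0]], jaw=[0.35, 0.35, 0.35, 0.35, 0.35, 0.35, 0.35, 0.35])

```text
time: 33.37
tool_pos: [0.4951, -0.0127, 0.2037]
tool_rot: [3.141, -0.002, 0.085]
contact_force: [0.4, 0.4, -2.5]
opening: 0.0452
grip_force: 44.9
```

Emit:
apply_moves(delta_pos=[[0.01, 0.1, 0], [0.02, 0.2, 0], [0.03, 0.3, 0], [0.04, 0.4, 0], [0.05, 0.5, 0], [0.06, 0.6, 0], [0.075, 0.69, 0], [0.075, 0.736, 0]], dr=[[0, 0, -0.1], [0, 0, -0.1], [0, 0, -0.1], [0, 0, -0.1], [0, 0, -0.1], [0, 0, -0.1], [0, 0, -0.1], [0, 0, -0.1]], jaw=[0.35, 0.35, 0.35, 0.35, 0.35, 0.35, 0.35, 0.35])

```text
time: 34.03
tool_pos: [0.5237, 0.2854, 0.2001]
tool_rot: [-3.142, 0.004, 0.037]
contact_force: [-0.2, -1.4, -2.2]
opening: 0.0455
grip_force: 44.9
```

Emit:
apply_moves(delta_pos=[[0, 0, 0], [0, 0, -0.1], [0, 0, -0.2], [0, 0, -0.28], [0, 0, -0.34], [0, 0, -0.38], [0, 0, -0.4], [0, 0, -0.4]], dr=[[0, 0, 0], [0, 0, 0], [0, 0, 0], [0, 0, 0], [0, 0, 0], [0, 0, 0], [0, 0, 0], [0, 0, 0]], jaw=[0.35, 0.35, 0.35, 0.35, 0.35, 0.35, 0.35, 0.35])

```text
time: 34.7
tool_pos: [0.5227, 0.2802, 0.0398]
tool_rot: [3.139, 0.006, 0.034]
contact_force: [-0.7, -0.8, -1.1]
opening: 0.0453
grip_force: 44.9
```

Emit:
apply_moves(delta_pos=[[0, 0, -0.02], [0, 0, -0.035], [0, 0, -0.042], [0, 0, -0.042], [0, 0, -0.042]], dr=[[0, 0, 0], [0, 0, 0], [0, 0, 0], [0, 0, 0], [0, 0, 0]], jaw=[0.35, 0.35, 0.35, 0.35, 0.35])

```text
time: 35.12
tool_pos: [0.525, 0.2817, 0.0267]
tool_rot: [-3.141, -0.001, 0.035]
contact_force: [1.1, 0.2, -1.4]
opening: 0.0456
grip_force: 44.9
```

Emit:
apply_moves(delta_pos=[[0, 0, 0], [0, 0, 0], [0, 0, 0], [0, 0, 0], [0, 0, 0.06], [0, 0, 0.16], [0, 0, 0.26], [0, 0, 0.36]], dr=[[0, 0, 0], [0, 0, 0], [0, 0, 0], [0, 0, 0], [0, 0, 0], [0, 0, 0], [0, 0, 0], [0, 0, 0]], jaw=[0.63, 0.63, 0.63, 0.63, 0.63, 0.63, 0.63, 0.63])

```text
time: 35.78
tool_pos: [0.5244, 0.2815, 0.172]
tool_rot: [3.141, 0.0, 0.035]
contact_force: [1.1, 0.1, -0.2]
opening: 0.0575
grip_force: 0.0
```

Emit:
apply_moves(delta_pos=[[0, 0, 0.12], [-0.1, -0.1, 0.12], [-0.2, -0.2, 0.12], [-0.25, -0.3, 0.12], [-0.25, -0.4, 0.12], [-0.25, -0.5, 0.12], [-0.25, -0.6, 0.12], [-0.25, -0.6, 0.12]], dr=[[0, 0, 0], [0, 0, 0], [0, 0, 0], [0, 0, 0], [0, 0, 0], [0, 0, 0], [0, 0, 0], [0, 0, 0]], jaw=[0.63, 0.63, 0.63, 0.63, 0.63, 0.63, 0.63, 0.63])

```text
time: 36.45
tool_pos: [0.4241, 0.0386, 0.219]
tool_rot: [3.14, -0.001, 0.034]
contact_force: [0.9, 0.3, 0.6]
opening: 0.0576
grip_force: 0.0
```

Run:
```python
from h import *
grab("scene","pics/s8.png"); grab("top","pics/t8.png")
a=cv2.resize(cv2.imread("pics/s8.png")[150:300,140:440],None,fx=2,fy=2); b=cv2.convertScaleAbs(cv2.imread("pics/t8.png")[120:270,185:500],alpha=2); 
b=cv2.resize(b,None,fx=2,fy=2)
o=np.zeros((600,800,3),np.uint8); o[:300,:600]=a; o[300:,:630]=b
cv2.imwrite("pics/c11.png",o)
```

```text
(no output)
```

View pics/c11.png

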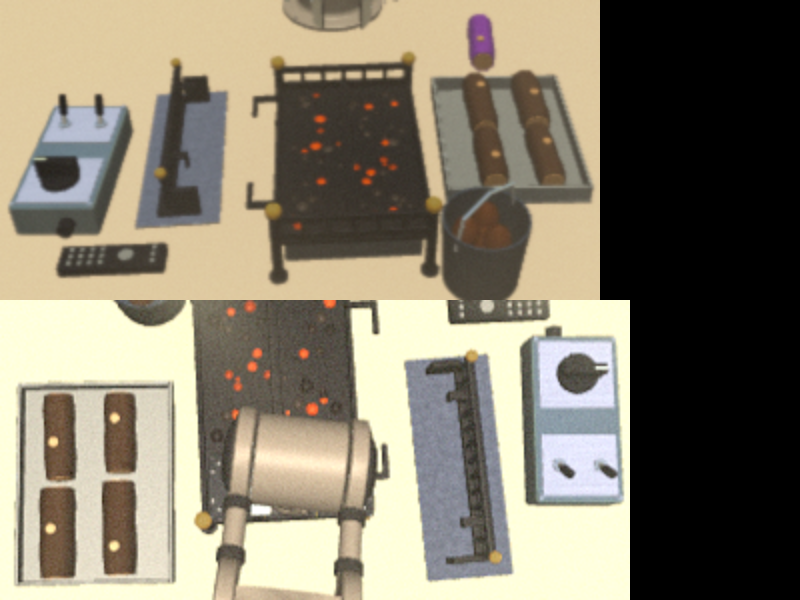

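All four logs lie in the tray, from (58,437) to (118,527). The basket is empty, the fret stands on the mat, the toggles and isolator are off, and the bucket and remote have not moved. Handing in.

```bash
python3 -c "
from cell import job
print(job.hand_in())"
```

```text
the job is handed in; nothing more can be done
None
```

I've handed the job in: both toggles and the isolator are off, in that order; the fret stands upright on the mat, all four logs lie flat in the tray, and the bucket and remote are where they were.

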